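Draw the spring jaw open to the marker and hold it

ROBOT

A 6-joint arm with a two-finger parallel gripper is mounted at the origin on the work surface. World frame = base frame: x ahead of the robot, y to its left, z up, the work surface at z = 0. Lengths are in mm, angles in degrees, forces in N, time in s.
With the tool pointing down it reaches from about 250 to 800 mm from the base axis. Payload 3.9 kg.
Tool frame: the origin (TCP) lies at the very end of the fingers, on their centre line; the grasp point (between the pads) lies 19 mm behind it; z points along the fingers, y is the line along which they close (so a half turn about z gives the same grasp; the last joint's range is limited). The gripper opens to 85 mm and grips with 20 to 120 N. Pads are 22 mm wide; open, the fingers measure 114 mm over their backs; the gripper's body (76 mm by 85 mm) begins 54 mm behind the grasp point. The pads swing forward as they close: fully open they stand 13 mm farther back than shut.
Start: joints at [73.625, 14.897, -7.913, 67.191, 0, 90], TCP at [148.006, 503.696, 231.304] pointing down, gripper open.
Joint ranges: [-159.42, 159.42], [-47.68, 98.78], [-73.54, 78.23], [-108.79, 121.32], [-90, 84.71], [-180, 180]. Speed limits (degrees/s): [147.25, 147.25, 180, 180, 180, 180].

INTERFACE

Orientations are given as a 3x3 rotation matrix whose columns are the frame's x, y, z axes.
In Python, from cell import bot gives the robot as it stands. The module is installed in compiled form; this text tells all that it offers.
- The arm moves only by the tool drive_tool, never from a script. Its argument "targets" is text: rows parted by semicolons, each of 7 numbers parted by spaces: the closure, from -1 (fully open) to 1 (shut), then the shift along the world's x, y, z each as a share of 250 mm, from -1 to 1, then the turn, a rotation vector about the world's x, y, z each as a share of 90 degrees, from -1 to 1. In form: hand x y z wx wy wz; .... A call has 1 to 20 rows; each row is the pose to reach, as a shift and turn from the pose commanded when the call began; what a row does not reach only later rows make up. A row lasts 1/10 s, in which the tool goes at most 50 mm and 8.59 degrees, less where a joint would pass 70% of its speed; a pose out of reach is approached as far as the arm can. A call with a number of a shift or a turn outside -1 to 1 is refused whole. A call with a gripper value outside its range is refused whole. The fingers move at their own pace and stop on an object; "squeeze" is the grip in N (left out, the last holds). Time passes only in rows, so rows that repeat a pose let the fingers close. It gives the time, the measured TCP pose, the force, the opening and the grip force at its end, in the units of the state.
- bot.read_state(): the state, without advancing time (a new reading comes with each control period).
- bot.snapshot(name): name is "side" or "top" or "wrist"; returns the picture (384x512x3 uint8, red, green, blue); there is no depth.
- bot.camera_params(name): a dict with "fx", "fy", "cx", "cy" (pixels), "xyz" and "rotation" of the camera in the world. Camera axes: x right, y down, z forward; pixel columns grow to the right and rows downward; lengths in mm; the calibration is good to about 2 mm. A picture is of the moment at which its call begins: read the wrist's pose just before it. camera_params takes no time and is no camera call; for the wrist camera it gives the pose at the moment of the call.
- bot.job_done(): hands the job in; it is judged then, once.
The state is a dict: "time_s": time; "joints": joint angles; "joint_vel": joint speeds; "effort": joint torques, N m; "eef_pos": TCP position; "orientation": TCP orientation; "force": force on the tool from outside, world axes, zero at the start; "torque": the same for the moment, N m; "width": finger opening in mm; "finger_force": force on a finger pad.
Only numpy, scipy, OpenCV 4.12 (cv2) and the standard library are available. Lean on these libraries where they do the work, as an engineer would, in place of code of your own. Each camera call takes 0.05 s, during which the arm holds its last target. There are 200 camera calls.

TASK

The spring-loaded jaw of the clamping jig is locked: loosen the wing knob on the guide block by turning it anticlockwise (seen from above) until the slide is free. Then pull the slide by its wooden handle bar, against its spring, until the thin pointer beside the handle points at the steel marker block on the base, and keep it there for a colleague to load a board: your program finishes while you are still holding the handle at the marker. Leave the hammer, the loose board and the tin where they are.

Things in the scene. Friction and masses are not known exactly. Their poses are not given: they have to be found in the camera images.
- jig: Clamping jig fixed to the bench. Origin on the bench surface, z up; the slide is pulled along the jig's -x, roughly towards the robot. In mm: plywood base x -175 to 235, y -120 to 120, 18 thick. Wooden guide block x 0 to 80, y -55 to 55, top at z 52; the knob is on top at x 40, y 0. Fence x 195 to 225, top at z 58.
- knob (a joint): Angle of the black wing knob on the guide block, rad; 0 = fully clamped, grows anticlockwise seen from above, stop at 1.45, starts between 0 and 0.2. A cam hidden in the block locks the slide until the knob is past about 0.8. The knob stays where it is left (friction 0.06 N m). At 0 the wing lies along the jig's y (across the slide).
- knob_grip (a point): Point on the knob's vertical axis at grip height, 82 mm above the bench. The wing is 54 mm long, 14 mm thick, from 59 to 93 mm above the bench: grip it across its thickness, from above. The axes turn with the knob: x across the wing's thickness, y along the wing, z up.
- slide: The moving part: dark wooden handle bar, two 10 mm steel rods through the block, and the jaw at the fence. Its origin is the jig's origin when home, axes parallel to the jig's, and shifts along the jig's -x as it is pulled, up to 85 mm. A spring pulls it home, 5 N at home rising 90 N/m (plus about 1 N friction): it snaps back if let go. About 0.5 kg.
- handle_grip (a point): Grip point in the middle of the handle bar, 74 mm above the bench, at slide x -75 mm. The bar is 16 mm thick along the pull (jig x), 100 mm long (jig y), from 22 to 92 mm above the bench. Pinch it from above across its thickness. When home, 67 mm are free between it and the guide block; the rods there reach 39 mm above the bench.
- pointer_tip (a point): End of the thin dark steel pointer that sticks out of the handle bar's left end (jig +y) over the scale; the tip is 3 mm wide, at slide x -75, y 82, z 24.5 mm (same x as the bar's middle). Moves with the slide.
- marker: Dark steel marker block fixed on the jig's base beside the scale, 10 mm wide (jig x), 24 mm long (jig y), 20 mm high. Origin at the centre of its underside, at jig y 99, z 18 mm, axes parallel to the jig's. The pointer passes 5 mm from its inner end; it lies 37 to 75 mm of pull from home. The pointer points at it when the tip's x in the marker's frame is 0, within 5 mm.
- hammer: Bystander: loose hammer, 240 mm long, lying beside the jig. Origin at its underside.
- board: Bystander: loose dark board 220 x 70 x 22 mm, lying beside the jig. Origin at the centre of its underside.
- tin: Bystander: round tin, 72 mm across, 55 mm high, standing on the bench at the right near corner of the jig. Origin at the centre of its underside.

How it is judged:
By the outcome, as a careful person would: the job done as asked, in the order asked, and still so for the second after the job is handed in, while the arm keeps its last pose, push and grip.
It also fails if it takes over 48 s, if anything falls off the work surface, if the arm or the gripper's body presses on something with over 40 N, if the wrist force passes 120 N, or if a joint passes its speed limit or range.

## Working session

There is one attempt and no reset: what is moved stays moved. The work goes in short steps, Python scripts to look and compute and a tool call to move; the robot and the scene stay as the last step left them, time stands still between calls to the robot, and variables do not carry over. Pictures are saved under pics/ and viewed, at most 10 in all, crops included, and the job is handed in when it is done.

Besides the shell and the picture viewer there is one more tool, called after "Request:" as name(argument=value, ...) on one line, values as JSON. drive_tool: Moves the arm, as the interface text tells. Shift numbers are shares of 250 mm and turn numbers shares of 90 degrees, none past 1 either way. Its arguments: {"type":"object","properties":{"targets":{"type":"string"},"squeeze":{"type":"number"}},"required":["targets"]}

```bash
mkdir -p pics
python3 - <<'E'
from cell import bot
import cv2
for n in("top","side"):
    p=bot.camera_params(n); print(n,p)
    cv2.imwrite(f"pics/{n}0.png",bot.snapshot(n)[:,:,::-1])
s=bot.read_state(); print(s)
E
```

```text
top {'fx': 412.45200390400703, 'fy': 412.45200390400703, 'cx': 257.65188273082816, 'cy': 188.9676031538598, 'xyz': array([539.93364772,   9.89537928, 877.32097041]), 'rotation': array([[-0.02390785, -0.99655387,  0.07942799],
       [-0.99909016,  0.02662414,  0.03331683],
       [-0.03531672, -0.07855919, -0.99628369]])}
side {'fx': 438.5244736023868, 'fy': 438.5244736023868, 'cx': 256.5601679860172, 'cy': 192.57797237063917, 'xyz': array([ 145.17625191, -543.1354142 ,  470.14201361]), 'rotation': array([[ 0.78989883, -0.27359215,  0.54882344],
       [-0.61287974, -0.38275519,  0.6912864 ],
       [ 0.02093449, -0.88240909, -0.47001696]])}
{'time_s': 0.1, 'joints': array([ 7.36268547e+01,  1.49331486e+01, -7.97745308e+00,  6.71911355e+01,
        6.12056443e-04,  8.99989308e+01]), 'joint_vel': array([ 0.04350494, -0.12779487,  0.11124042, -0.04271407, -0.09796389,
        0.05365432]), 'effort': array([-3.33023299e-04, -4.06509268e+01,  2.54527724e+01,  1.01104402e-02,
       -6.95592030e-05,  1.48104317e-05]), 'eef_pos': array([147.81772493, 503.12418302, 230.54338968]), 'orientation': array([[-9.59451459e-01,  2.81873443e-01, -5.10790069e-04],
       [ 2.81873905e-01,  9.59449951e-01, -1.70062842e-03],
       [ 1.07155202e-05, -1.77564881e-03, -9.99998423e-01]]), 'force': array([ 0.6719313 , -0.19221553, -0.17467984]), 'torque': array([ 0.01310291, -0.00379971, -0.00460804]), 'finger_force': 0.0, 'width': 85.3456128732139}
```

View pics/top0.png

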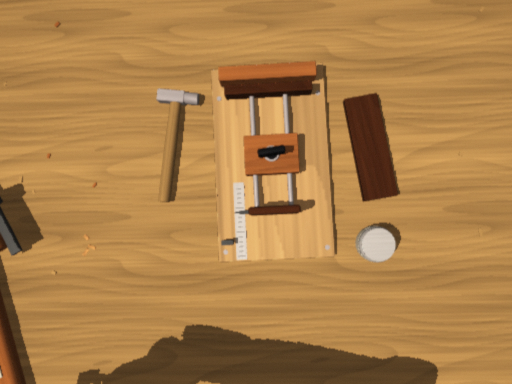

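View pics/side0.png

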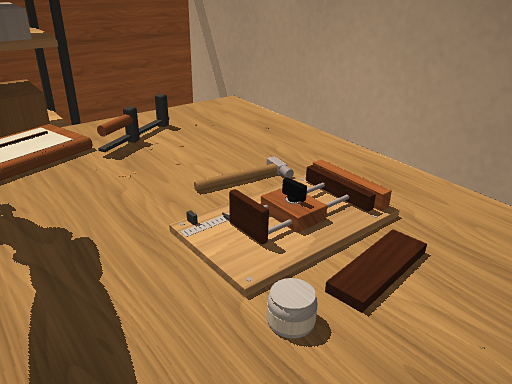

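The top view shows the jig upright around (270,165), its handle at (275,210), the knob at (272,152) and the marker at (230,241). The side view confirms the layout. I'll enlarge the jig to pick keypoints.

Run:
```python
import cv2
a=cv2.imread("pics/top0.png")[60:265,205:340]
cv2.imwrite("pics/crop0.png",cv2.resize(a[:,:],None,fx=2.9,fy=2.9,interpolation=cv2.INTER_CUBIC))
b=cv2.imread("pics/side0.png")[145:300,160:405]
cv2.imwrite("pics/crop1.png",cv2.resize(b,None,fx=3.2,fy=3.2,interpolation=cv2.INTER_CUBIC))
```

```text
(no output)
```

View pics/crop0.png

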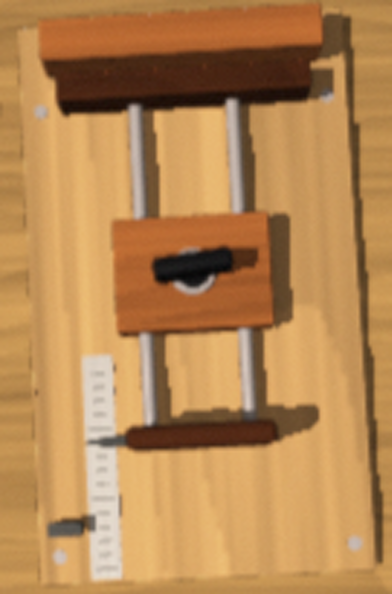

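View pics/crop1.png

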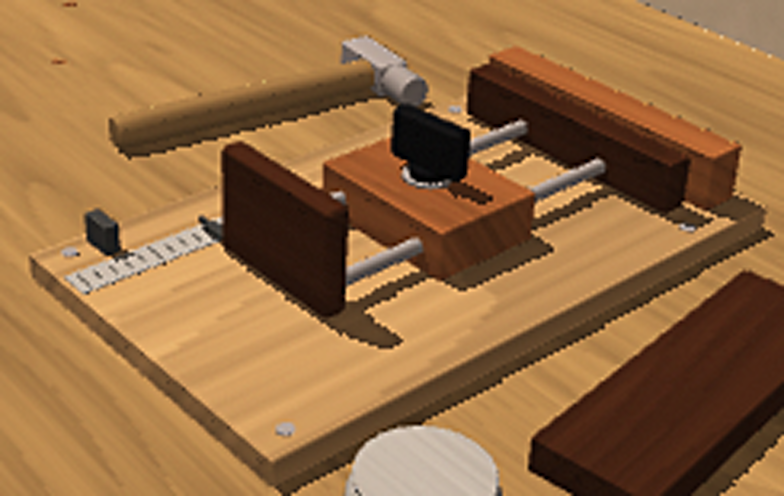

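The crops show the jig corners, block corners, pointer tip at crop (88,441), marker top at (66,526) and wing ends at (154,268) and (231,257). Now I'll fit the pose to these.

```bash
cat > h.py <<'E'
import numpy as np
from cell import bot
def proj(c,P):
    q=(np.atleast_2d(P)-c["xyz"])@c["rotation"]; return np.c_[c["fx"]*q[:,0]/q[:,2]+c["cx"],c["fy"]*q[:,1]/q[:,2]+c["cy"]]
def ray(c,u,v,z):
    d=c["rotation"]@[(u-c["cx"])/c["fx"],(v-c["cy"])/c["fy"],1]; return c["xyz"]+d*(z-c["xyz"][2])/d[2]
def toW(p,P):
    c,s=np.cos(p[2]),np.sin(p[2]); P=np.atleast_2d(P); return np.c_[p[0]+c*P[:,0]-s*P[:,1],p[1]+s*P[:,0]+c*P[:,1],P[:,2]]
E
python3 - <<'E'
from h import *
from scipy.optimize import least_squares
T=bot.camera_params("top");S=bot.camera_params("side")
tp=np.array([(42,583,-175,120,18),(377,567,-175,-120,18),(20,28,235,120,18),(113,221,80,55,52),(270,212,80,-55,52),(118,333,0,55,52),(274,325,0,-55,52),(88,441,-75,82,24.5)],float)
sp=np.array([(32,263,-175,120,18),(275,465,-175,-120,18),(762,212,235,-120,18),(325,165,0,55,52),(438,240,0,-55,52),(534,198,80,-55,52)],float)
tu=tp[:,:2]/2.9+[205,60]; su=sp[:,:2]/3.2+[160,145]
def r(p): return np.r_[proj(T,toW(p,tp[:,2:]))-tu,proj(S,toW(p,sp[:,2:]))-su]
f=least_squares(lambda p:r(p).ravel(),[500,0,0],loss="soft_l1",x_scale=[1,1,.01])
p=f.x; print(p,np.degrees(p[2])); print(r(p).round(1))
inv=lambda w:np.array([[np.cos(p[2]),np.sin(p[2])],[-np.sin(p[2]),np.cos(p[2])]])@(w[:2]-p[:2])
W=lambda c,u,v,k,o,z:inv(ray(c,u/k+o[0],v/k+o[1],z))
for n,u,v,z in(("marker",66,526,38),("w1",154,268,93),("w2",231,257,93),("tip",88,441,24.5),("hand",200,432,92)): print(n,W(T,u,v,2.9,(205,60),z))
print("marker side",W(S,103,217,3.2,(160,145),38))
print("knob",toW(p,[[40,0,82],[-75,0,74]]))
E
```

```text
[6.36159743e+02 5.52253135e+00 2.47628591e-02] 1.4188073125902585
[[ 0.1  1.3]
 [ 1.   1.5]
 [-0.2  0. ]
 [ 0.1 -0.4]
 [ 0.2 -0.3]
 [ 0.2  0.1]
 [ 1.1 -0. ]
 [ 0.1  1. ]
 [-1.5 -3.9]
 [-0.7 -1.6]
 [ 2.5 -2.7]
 [-1.  -2. ]
 [ 1.8 -2.8]
 [ 1.4 -2.6]]
marker [-131.84449539   98.90866805]
w1 [37.41971542 27.129039  ]
w2 [ 41.97945789 -24.13809867]
tip [-72.95159849  82.06437559]
hand [-72.53767742   2.32012546]
marker side [-135.17156118   96.94547018]
knob [[676.14747964   6.51294448  82.        ]
 [561.18273679   3.66550672  74.        ]]
```

Request:
drive_tool(targets="-1 1 -1 0 0 0 -0.746;-1 1 -1 0 0 0 -0.746;-1 1 -1 0 0 0 -0.746;-1 1 -1 0 0 0 -0.746;-1 1 -1 0 0 0 -0.746;-1 1 -1 0 0 0 -0.746;-1 1 -1 0 0 0 -0.746;-1 1 -1 0 0 0 -0.746;-1 1 -1 0 0 0 -0.746;-1 1 -1 0 0 0 -0.746", squeeze=60)

```text
time_s: 1.1
eef_pos: [397.5, 253.6, 231.0]
orientation: [[-0.115, 0.993, -0.001], [0.993, 0.115, -0.0], [-0.0, -0.001, -1.0]]
force: [-0.1, -0.5, -0.0]
width: 85.3
finger_force: 0.0
```

Request:
drive_tool(targets="-1 1 -0.99 0 0 0 0;-1 1 -0.99 0 0 0 0;-1 1 -0.99 0 0 0 0;-1 1 -0.99 0 0 0 0;-1 1 -0.99 0 0 0 0;-1 1 -0.99 0 0 0 0;-1 1 -0.99 0 0 0 0;-1 1 -0.99 0 0 0 0;-1 1 -0.99 0 0 0 0;-1 1 -0.99 0 0 0 0;-1 1 -0.99 0 0 0 0")

```text
time_s: 2.2
eef_pos: [646.9, 8.1, 231.7]
orientation: [[-0.116, 0.993, -0.0], [0.993, 0.116, 0.0], [0.0, -0.0, -1.0]]
force: [-0.0, -0.2, 0.3]
width: 85.2
finger_force: 0.0
```

Run:
```python
from h import *
import cv2
s=bot.read_state();print(s["time_s"],s["joints"].round(1),s["eef_pos"],s["orientation"].round(3))
c=bot.camera_params("wrist");print(c)
cv2.imwrite("pics/w0.png",bot.snapshot("wrist")[:,:,::-1])
p=[636.16,5.52,.02476]
print(proj(c,toW(p,[[40,0,93],[0,55,52],[0,-55,52],[80,55,52],[80,-55,52],[-75,0,92],[-75,82,24.5],[-132,99,38]])).round(1))
```

```text
2.2 [ 0.7 27.3 11.1 73.8  0.  84. ] [646.9398286    8.11382224 231.65215748] [[-0.116  0.993 -0.   ]
 [ 0.993  0.116  0.   ]
 [ 0.    -0.    -1.   ]]
{'fx': 331.57847015855276, 'fy': 331.57847015855276, 'cx': 250.0472345825612, 'cy': 191.74436483015685, 'xyz': array([637.83866423,  83.71800825, 374.83903706]), 'rotation': array([[ 9.93314940e-01,  1.10251137e-01,  3.42069796e-02],
       [ 1.15435108e-01, -9.47647901e-01, -2.97721667e-01],
       [-4.07979882e-04,  2.99680066e-01, -9.54039670e-01]])}
[[283.1 183.7]
 [244.2 112.7]
 [235.2 219.8]
 [327.6 120.5]
 [310.8 226.2]
 [152.9 172. ]
 [172.1  76. ]
 [108.4  50.7]]
```

View pics/w0.png

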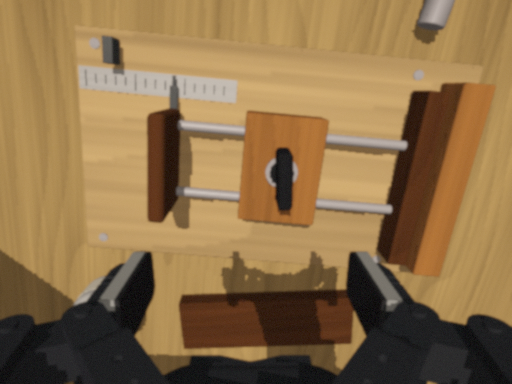

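The wrist view agrees to about 2 mm, with the knob centre at (284,180) and the wing vertical in the image, so it lines up with the tool. I'll descend.

Request:
drive_tool(targets="-1 0.12 0.004 -0.2 0 0 0;-1 0.12 0.004 -0.4 0 0 0;-1 0.12 0.004 -0.6 0 0 0;-1 0.12 0.004 -0.673 0 0 0;-1 0.12 0.004 -0.673 0 0 0;-1 0.12 0.004 -0.673 0 0 0;-1 0.12 0.004 -0.673 0 0 0")

```text
time_s: 2.95
eef_pos: [679.9, 7.7, 66.1]
orientation: [[-0.114, 0.994, 0.005], [0.994, 0.114, 0.0], [-0.0, 0.005, -1.0]]
force: [0.9, -0.1, -0.5]
width: 85.7
finger_force: 0.0
```

Request:
drive_tool(targets="1 0 0 0 0 0 0;1 0 0 0 0 0 0;1 0 0 0 0 0 0;1 0 0 0 0 0 0;1 0 0 0 0 0 0;1 0 0 0 0 0 0;1 0 0 0 0 0 0;1 0 0 0 0 0 0", squeeze=50)

```text
time_s: 3.75
eef_pos: [678.1, 7.2, 63.3]
orientation: [[-0.113, 0.994, 0.0], [0.994, 0.113, -0.0], [-0.0, 0.0, -1.0]]
force: [-0.8, -0.7, 3.3]
width: 13.1
finger_force: 51.4
```

Request:
drive_tool(targets="1 0 0 0 0 0 0.08;1 0 0 0 0 0 0.16;1 0 0 0 0 0 0.24;1 0 0 0 0 0 0.32;1 0 0 0 0 0 0.40;1 0 0 0 0 0 0.48;1 0 0 0 0 0 0.56;1 0 0 0 0 0 0.64;1 0 0 0 0 0 0.7;1 0 0 0 0 0 0.74;1 0 0 0 0 0 0.74;1 0 0 0 0 0 0.74;1 0 0 0 0 0 0.74")

```text
time_s: 5.05
eef_pos: [679.0, 7.8, 63.4]
orientation: [[-0.957, 0.291, 0.002], [0.291, 0.957, 0.001], [-0.001, 0.002, -1.0]]
force: [2.8, 3.0, 1.1]
width: 13.1
finger_force: 51.4
```

Request:
drive_tool(targets="-1 0 0 0 0 0 0;-1 0 0 0 0 0 0;-1 0 0 0 0 0 0;-1 0 0 0 0 0 0;-1 0 0 0 0 0 0;-1 0 0 0 0 0 0;-1 0 0 0.2 0 0 0;-1 0 0 0.4 0 0 0;-1 0 0 0.5 0 0 0;-1 0 0 0.5 0 0 0")

```text
time_s: 6.05
eef_pos: [681.2, 7.2, 193.8]
orientation: [[-0.957, 0.291, 0.01], [0.291, 0.957, 0.0], [-0.01, 0.003, -1.0]]
force: [1.1, -0.4, 0.0]
width: 85.3
finger_force: 0.0
```

Request:
drive_tool(targets="-1 -0.15 0 0 0 0 -0.09;-1 -0.3 0 0 0 0 -0.18;-1 -0.464 -0.012 0 0 0 -0.27;-1 -0.464 -0.012 0 0 0 -0.36;-1 -0.464 -0.012 0 0 0 -0.45;-1 -0.464 -0.012 0 0 0 -0.54;-1 -0.464 -0.012 0 0 0 -0.63;-1 -0.464 -0.012 0 0 0 -0.72;-1 -0.464 -0.012 0 0 0 -0.797;-1 -0.464 -0.012 0 0 0 -0.797;-1 -0.464 -0.012 0 0 0 -0.797;-1 -0.464 -0.012 0 0 0 -0.797")

```text
time_s: 7.25
eef_pos: [561.7, 4.2, 187.6]
orientation: [[-0.025, 1.0, -0.001], [1.0, 0.025, -0.0], [-0.0, -0.001, -1.0]]
force: [-0.3, -0.1, -1.0]
width: 85.3
finger_force: 0.0
```

Run:
```python
from h import *
import cv2
s=bot.read_state();print(s["time_s"],s["joints"].round(1),s["eef_pos"],s["orientation"].round(3))
c=bot.camera_params("wrist")
cv2.imwrite("pics/w1.png",cv2.resize(bot.snapshot("wrist")[:,:,::-1],None,fx=1.5,fy=1.5,interpolation=cv2.INTER_CUBIC))
p=[636.16,5.52,.02476]
print((1.5*proj(c,toW(p,[[40,0,93],[0,55,52],[0,-55,52],[80,55,52],[80,-55,52],[-75,0,92],[-75,82,24.5],[-132,99,38],[-83,50,92],[-67,50,92],[-83,-50,92],[-67,-50,92]]))).round(1).tolist())
np.save("c1.npy",c,allow_pickle=True)
```

```text
7.25 [ 0.4 19.7 -7.6 62.7 -0.  89. ] [561.7003632    4.1896544  187.58406116] [[-0.025  1.    -0.001]
 [ 1.     0.025 -0.   ]
 [-0.    -0.001 -1.   ]]
[[603.9, 291.3], [511.9, 172.7], [497.1, 356.0], [658.0, 172.7], [627.5, 356.1], [374.8, 290.6], [375.0, 121.7], [270.9, 88.5], [358.0, 190.2], [391.7, 190.2], [359.9, 379.7], [389.8, 379.7]]
```

View pics/w1.png

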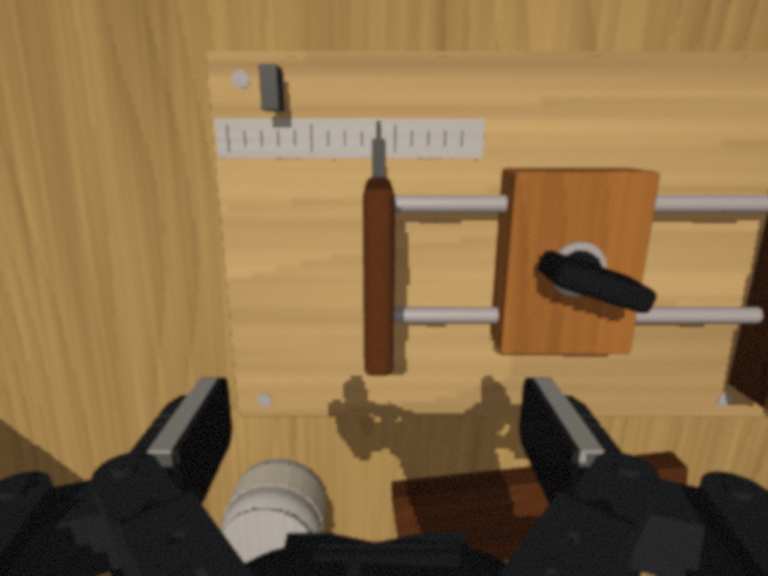

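The wing is now about 72° round. The handle bar centre is at u≈378, about 2 mm beyond the prediction. The pointer tip is at (379,122) and the marker top at (269,88), which makes the pull about 60 mm. Next I'll grip the handle.

Request:
drive_tool(targets="-1 0.004 0 -0.15 0 0 0;-1 0.004 0 -0.3 0 0 0;-1 0.004 0 -0.45 0 0 0;-1 0.004 0 -0.532 0 0 0;-1 0.004 0 -0.532 0 0 0;-1 0.004 0 -0.532 0 0 0;-1 0.004 0 -0.532 0 0 0")

```text
time_s: 8.0
eef_pos: [564.6, 4.2, 56.7]
orientation: [[-0.024, 1.0, 0.003], [1.0, 0.024, 0.0], [-0.0, 0.003, -1.0]]
force: [-0.3, -0.2, 0.8]
width: 85.3
finger_force: 0.0
```

Request:
drive_tool(targets="1 0 0 0 0 0 0;1 0 0 0 0 0 0;1 0 0 0 0 0 0;1 0 0 0 0 0 0;1 0 0 0 0 0 0;1 0 0 0 0 0 0;1 0 0 0 0 0 0;1 0 0 0 0 0 0", squeeze=70)

```text
time_s: 8.8
eef_pos: [563.1, 4.2, 55.4]
orientation: [[-0.024, 1.0, 0.0], [1.0, 0.024, -0.0], [-0.0, 0.0, -1.0]]
force: [-0.0, 1.2, 5.7]
width: 15.3
finger_force: 69.0
```

Request:
drive_tool(targets="1 -0.02 -0.0005 0 0 0 0;1 -0.04 -0.001 0 0 0 0;1 -0.06 -0.0015 0 0 0 0;1 -0.08 -0.002 0 0 0 0;1 -0.1 -0.0025 0 0 0 0;1 -0.12 -0.003 0 0 0 0;1 -0.14 -0.0035 0 0 0 0;1 -0.16 -0.004 0 0 0 0;1 -0.18 -0.0045 0 0 0 0;1 -0.2 -0.005 0 0 0 0;1 -0.22 -0.0055 0 0 0 0;1 -0.24 -0.006 0 0 0 0;1 -0.24 -0.006 0 0 0 0;1 -0.24 -0.006 0 0 0 0;1 -0.24 -0.006 0 0 0 0;1 -0.24 -0.006 0 0 0 0")

```text
time_s: 10.4
eef_pos: [507.1, 2.8, 55.4]
orientation: [[-0.024, 1.0, 0.007], [1.0, 0.024, 0.0], [-0.0, 0.007, -1.0]]
force: [9.2, 0.5, -4.1]
width: 15.5
finger_force: 68.8
```

Run:
```python
from h import *
import cv2
c=bot.camera_params("wrist")
w=bot.snapshot("wrist")[:,:,::-1];t=bot.snapshot("top")[:,:,::-1]
p=[638.3,5.5,.02476]
a=proj(c,toW(p,[[-135,82,24.5],[-135,99,38]]));print(a)
u,v=a.mean(0).astype(int);u0=max(0,u-70);v0=max(0,v-60);print(u0,v0)
A=cv2.resize(w[v0:v0+120,u0:u0+140],(560,480),interpolation=cv2.INTER_CUBIC)
B=cv2.resize(t[215:265,210:270],(240,200),interpolation=cv2.INTER_CUBIC)
o=np.zeros((480,800,3),np.uint8);o[:,:560]=A;o[:200,560:]=B;cv2.imwrite("pics/w2.png",o)
```

```text
[[242.3754573   76.29440381]
 [241.58609028  34.58403509]]
171 0
```

View pics/w2.png

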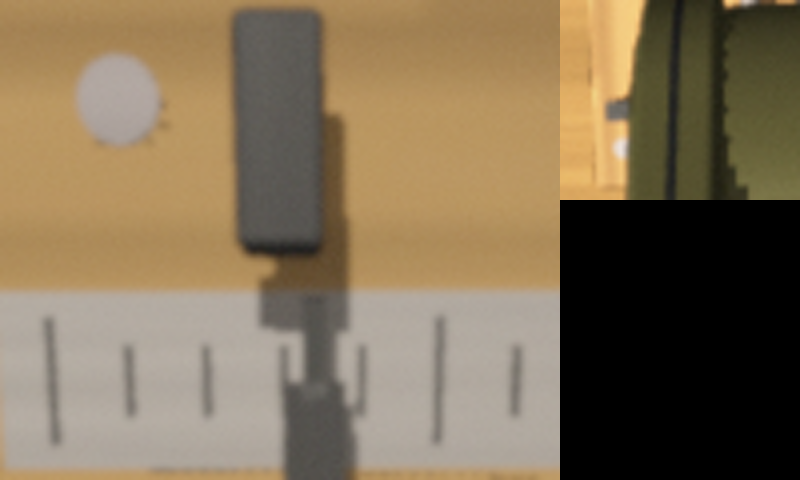

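The pointer is at crop u≈316 and the marker centre at u≈278, so it needs about 4.6 mm more pull.

Request:
drive_tool(targets="1 -0.009 0 0 0 0 0;1 -0.018 -0.0005 0 0 0 0;1 -0.018 -0.0005 0 0 0 0;1 -0.018 -0.0005 0 0 0 0;1 -0.018 -0.0005 0 0 0 0;1 -0.018 -0.0005 0 0 0 0;1 -0.018 -0.0005 0 0 0 0;1 -0.018 -0.0005 0 0 0 0")

```text
time_s: 11.3
eef_pos: [502.9, 2.7, 55.4]
orientation: [[-0.024, 1.0, 0.008], [1.0, 0.024, 0.0], [0.0, 0.008, -1.0]]
force: [9.5, 0.1, -5.6]
width: 15.6
finger_force: 69.1
```

Run:
```python
from h import *
import cv2
c=bot.camera_params("wrist");print(bot.read_state()["eef_pos"])
w=bot.snapshot("wrist")[:,:,::-1]
cv2.imwrite("pics/w3.png",cv2.resize(w[0:120,171:311],(560,480),interpolation=cv2.INTER_CUBIC))
s=bot.read_state();print(s["eef_pos"],s["width"],s["finger_force"],s["time_s"]);np.save("c3.npy",c,allow_pickle=True)
```

```text
[502.89624442   2.68459602  55.4339624 ]
[502.91094293   2.67262801  55.41885216] 15.50354959693595 69.10589575767517 11.35
```

View pics/w3.png

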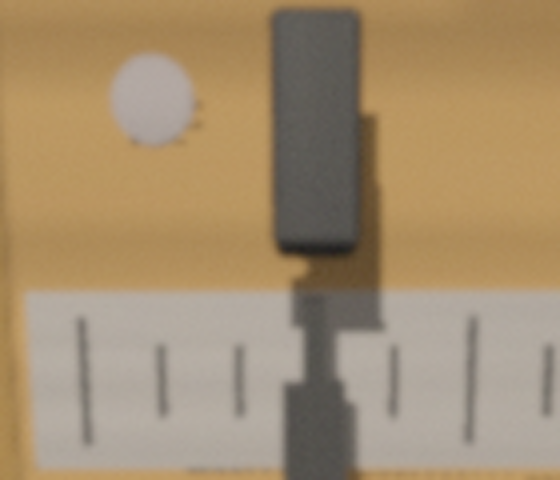

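The pointer (u≈318) and the marker centre (u≈316) now line up to well under 1 mm, and the grip is steady at 69 N. I'm handing it in.

```bash
python3 -c "
from cell import bot
print(bot.job_done())"
```

```text
the job is handed in; nothing more can be done
None
```

I turned the knob to about 1.25 rad, which freed the slide, and pulled it until the pointer lined up with the marker to under 1 mm. I then handed the job in at about 11 s, still holding the handle.

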